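# Feel out the worn rubber buffers of the coil winder

## Robot

A 6-joint arm with a two-finger parallel gripper is mounted at the origin on a cart in front of the work surface, level with it; the furniture and walls round the work are solid. World frame = base frame: x ahead of the robot, y to its left, z up, the work surface at z = 0. Lengths are in m, angles in rad, forces in N, time in s.
With the tool pointing down it reaches from about 0.3 to 0.775 m from the base axis. Payload 14.6 kg.
Tool frame: the origin (TCP) lies midway between the tips of the shut fingers; the grasp point (between the pads) lies 19 mm behind it (ctrl.hold_point_z is the distance from the TCP to the grasp point, in m); z points along the fingers, x is the direction in which the jaws open and shut, and the axes are right-handed (so a half turn about z gives the same grasp; the last joint's range is limited). The gripper opens to 94 mm and grips with 3 to 60 N. Pads are 16 mm wide; open, the fingers measure 119 mm over their backs; the gripper's body (75 mm by 177 mm) begins 78 mm behind the grasp point.
Start: joints at [-1.34, 0.3, 1.521, -0, 1.321, -0.067], TCP at [0.161, -0.526, 0.205] pointing down, gripper open.
Joint ranges: [-3.03, 3.03], [-0.79, 2.21], [0.23, 2.52], [-1.04, 4.18], [0, 3.07], [-2.55, 2.55]. Speed limits (rad/s): [2.22, 2.22, 2.57, 3.14, 3.14, 3.14].

## Interface

Orientations are given as [roll, pitch, yaw] about the fixed x, y, z axes, in that order (R = Rz(yaw) Ry(pitch) Rx(roll)).
In Python, from station import ctrl, viewer, ticket, nets gives the robot as it stands.
- The arm moves only by the tool carry_out, never from a script. Its argument "commands" is one flat list of numbers, 7 for each row, row after row: the closure, from -1 (fully open) to 1 (shut), so that 0 is half open, then the shift along the world's x, y, z in cm, then the turn, a rotation vector about the world's x, y, z in rad. In form: [gripper, tx, ty, tz, ax, ay, az, gripper, tx, ty, tz, ax, ay, az, ...]. A call has 1 to 12 rows; each row is the pose to reach, as a shift and turn from the pose measured when the call began; what a row does not reach only later rows make up. A row lasts 1/12 s, in which the tool goes at most 41.7 mm and 7.16 degrees, less where a joint would pass 70% of its speed; a pose out of reach is approached as far as the arm can. A call with a gripper value outside its range is refused whole. The fingers move at their own pace and stop on an object; "force" is the grip in N (left out, the last holds). Time passes only in rows, so rows that repeat a pose let the fingers close. It gives the time, the measured TCP pose, the force and the opening at its end, in the units of the state.
- ctrl.get_obs(): the state, without advancing time (a new reading comes with each control period).
- viewer.camera(name): name is "side" or "top"; returns (picture, depth): 400x640x3 uint8, blue, green, red; 400x640 float32, m along the optical axis (not along the pixel's ray), 0 where there is no reading.
- viewer.camera_info(name): a dict with "fx", "fy", "cx", "cy" (pixels), "D" ([k1, k2, p1, p2, k3] as OpenCV has them; the pictures are not rectified), "R" (3x3) and "t" (3): a world point X has camera coordinates R X + t. Camera axes: x right, y down, z forward; pixel columns grow to the right and rows downward; lengths in m; the calibration is good to about 2 mm. A picture is of the moment at which its call begins. camera_info takes no time and is no camera call.
- ticket.hand_in(): hands the job in, once; it reports no verdict.
Trained networks look in the newest picture that a camera, given by its name, has taken for a name from the list of things; names that differ only in an ending like _2 or _b are one class to them, and where a whole thing is asked for, a point or a joint stands for the part that bears it (a point fixed in the world has none). Each returns a list of dicts, best first, with "confidence" (0 to 1); they miss things now and then, are a little off and sometimes report something else, mostly with a low value. They report only what shows in the picture. A call takes as long as a camera call.
- nets.silhouettes(camera, thing): "region" (400x640 bool, what is visible of it) and "extent" ([left, top, right, bottom] in pixels, round what is visible of it).
The state is a dict: "time_s": time; "qpos": joint angles; "joint_vel": joint speeds; "tau": joint torques, N m; "ee_pos": TCP position; "eef_rot": TCP orientation; "force": force on the tool from outside, world axes, zero at the start; "moment": the same for the moment, N m; "grip_width": finger opening in m.
Only numpy, scipy, OpenCV 4.12 (cv2) and the standard library are available. Lean on these libraries where they do the work, as an engineer would, in place of code of your own. Each camera call takes 0.05 s, during which the arm holds its last target. There are 200 camera calls.

## Task

Four rubber buffers of the coil winder stand in the aluminium holder and look all alike, but some have gone soft. Find out which by squeezing them gently between their two steel end plates, never with more than about 40 N; set the soft ones down upright in the dark blue tray and leave the firm ones standing fully in their nests in the holder. Leave the other things on the bench where they are.

Things in the scene. Friction and masses are not known exactly. Their poses are not given: they have to be found in the camera images.
- holder: fixed aluminium strip, 30 x 244 x 14 mm plus lips 5 mm high, origin under its middle, z up. Four open nests lie in a row along its y, 58 mm apart. Each nest (22 mm in x, 38 mm in y, floor 14 mm above the bench) holds one rubber buffer, whose squeeze axis lies along the holder's x
- scrap_tray: fixed dark blue open tray for the soft buffers, 130 (x) x 200 (y) x 22 mm, walls and floor 2 mm thick; origin under its middle, z up. A winder cabinet 0.4 m tall (world x over 0.565, y under 0.07) stands close behind the holder, so carry the buffers to the tray round its front
- seat_1 (a point): nest 1 of 4, counted from the holder's -y end: the middle of the buffer standing there, 36 mm above the bench. A buffer, about 0.1 kg: black rubber block 20 (along holder x) x 36 x 36 mm; on each x side a steel end plate 34 wide, 26 high, from 9 to 35 mm above the block's underside; 44 mm over both plates, unloaded. This point is the centre of the plates, 22 mm above its underside
- seat_2 (a point): nest 2 of 4, counted from the holder's -y end: the middle of the buffer standing there, 36 mm above the bench. Feel: both plates give inwards, up to 7 mm each, and spring back. A firm buffer gives in all about 2 mm at 20 N and 3.5 mm at 40 N; a soft one about 10 mm at 20 N, 14 mm (its stop) from 28 N. Two are soft, two firm, in any order
- seat_3 (a point): nest 3 of 4, counted from the holder's -y end: the middle of the buffer standing there, 36 mm above the bench. The buffers of all nests look alike and have the same sizes
- seat_4 (a point): nest 4 of 4, counted from the holder's -y end: the middle of the buffer standing there, 36 mm above the bench. Nest at the holder's +y end
- flux_tin: bystander, leave alone: small round tin, 52 mm wide, 22 mm high; origin at its underside
- spool_green: bystander, leave alone: green wire spool, 46 mm wide, 34 mm high; origin at its underside
- screwdriver: bystander, leave alone: small green screwdriver, 138 mm long, 12 mm thick, lying near the bench's front edge; origin at its underside

How it is judged:
At the end, for the whole second after the job is handed in: Both soft buffers stand upright (within 0.2 rad) on the floor of the blue tray, both firm ones stand upright in nests of the holder (within 6 mm of a nest centre, down on its floor), all at rest and released (x of soft_1 in the frame of scrap_tray between -0.055 and 0.055 m and y of soft_1 in the frame of scrap_tray between -0.09 and 0.09 m and z of each of soft_1, soft_2 in the frame of scrap_tray below 0.008 m and angle between each of soft_1, soft_2's own z axis and vertical below 0.2 rad and linear speed of each of soft_1, soft_2, firm_1, firm_2 below 0.03 m/s and x of soft_2 in the frame of scrap_tray between -0.055 and 0.055 m and y of soft_2 in the frame of scrap_tray between -0.09 and 0.09 m and (horizontal distance between firm_1 and seat_1 below 0.006 m or horizontal distance between firm_1 and seat_2 below 0.006 m or horizontal distance between firm_1 and seat_3 below 0.006 m or horizontal distance between firm_1 and seat_4 below 0.006 m) and z of each of firm_1, firm_2 in the frame of holder below 0.018 m and angle between each of firm_1, firm_2's own z axis and vertical below 0.12 rad and (horizontal distance between firm_2 and seat_1 below 0.006 m or horizontal distance between firm_2 and seat_2 below 0.006 m or horizontal distance between firm_2 and seat_3 below 0.006 m or horizontal distance between firm_2 and seat_4 below 0.006 m)); the robot touches nothing.
It fails at once if the fingers squeeze a buffer with more than about 55 N (contact force between the fingers and soft_1 above 110 N or contact force between the fingers and soft_2 above 110 N or contact force between the fingers and firm_1 above 110 N or contact force between the fingers and firm_2 above 110 N).
It fails at once if a bystander (tin, green spool, screwdriver) is shifted more than 20 mm (distance of any of flux_tin, spool_green, screwdriver from where it was at the start of the episode above 0.02 m).
It also fails if it takes over 64 s, if anything falls off the work surface, if the arm or the gripper's body presses on something with over 40 N, if the wrist force passes 120 N, or if a joint passes its speed limit or range.

## Working session

There is one attempt and no reset: what is moved stays moved. The work goes in short steps, Python scripts to look and compute and a tool call to move; the robot and the scene stay as the last step left them, time stands still between calls to the robot, and variables do not carry over. Pictures are saved under pics/ and viewed, about 8 in all and at most 12, crops included, and the job is handed in when it is done.

Besides the shell and the picture viewer there is one more tool, called after "Request:" in YAML: its name, and indented under it one key for each argument. carry_out: Moves the arm, as the interface text tells. Its arguments: {"type":"object","properties":{"commands":{"type":"array","items":{"type":"number"}},"force":{"type":"number"}},"required":["commands"]}

```bash
mkdir -p pics; ls; cat > h.py <<'E'
import numpy as np, cv2
from station import ctrl, viewer, ticket, nets
def cloud(n,depth):
    i=viewer.camera_info(n); K=np.array([[i['fx'],0,i['cx']],[0,i['fy'],i['cy']],[0,0,1]],float)
    v,u=np.mgrid[0:400,0:640]; p=np.stack([u,v],-1).reshape(-1,1,2).astype(np.float32)
    q=cv2.undistortPoints(p,K,np.array(i['D'],float)).reshape(400,640,2)
    c=np.dstack([q,np.ones((400,640))])*depth[...,None]
    w=(c-np.array(i['t']))@np.array(i['R']); w[depth==0]=np.nan
    return w
E
python3 - <<'E'
from h import *
print(ctrl.get_obs(), ctrl.hold_point_z)
for n in('top','side'):
    p,d=viewer.camera(n); cv2.imwrite(f'pics/{n}0.png',p); w=cloud(n,d); np.save(n+'.npy',w)
    for t in('holder','scrap_tray','seat_1','flux_tin','spool_green','screwdriver'):
        for r in nets.silhouettes(n,t)[:3]:
            m=r['region']; q=w[m]; q=q[~np.isnan(q[:,0])]
            print(n,t,round(r['confidence'],2),r['extent'],np.round(np.median(q,0),3) if len(q) else None, np.round(np.percentile(q,[2,98],axis=0),3).tolist() if len(q) else None)
E
```

```text
pics
{'time_s': 0.0, 'qpos': array([-1.33959115e+00,  3.00475977e-01,  1.52159721e+00, -6.68092132e-06,
        1.32070411e+00, -6.66090792e-02]), 'joint_vel': array([ 0.0007214 ,  0.00010877, -0.00149127,  0.00079061, -0.00191523,
        0.00101726]), 'tau': array([-6.69790079e-04, -5.31799257e+01, -3.52739882e+01,  7.07957265e-02,
        2.43414275e-02, -1.22065353e-04]), 'ee_pos': array([ 0.1613157 , -0.52552728,  0.20487683]), 'eef_rot': array([-3.14152026e+00,  1.18245290e-03, -1.27298037e+00]), 'force': array([-0.68902612,  0.93296413,  0.25575775]), 'moment': array([ 0.02280156, -0.05214746, -0.00852753]), 'grip_width': 0.09411736224835822} 0.0188
top holder 0.91 [332.7, 233.6, 420.0, 249.0] [ 0.462 -0.106  0.019] [[0.443, -0.223, 0.011], [0.478, 0.016, 0.045]]
top scrap_tray 0.78 [194.0, 164.9, 274.4, 220.9] [0.592 0.29  0.003] [[0.524, 0.19, -0.002], [0.66, 0.388, 0.023]]
top scrap_tray 0.66 [333.0, 233.7, 419.3, 248.2] [ 0.461 -0.103  0.019] [[0.443, -0.222, 0.013], [0.478, 0.014, 0.025]]
top seat_1 0.69 [326.7, 238.3, 419.2, 247.5] [ 0.461 -0.104  0.019] [[0.443, -0.224,
[... 597 characters left out ...]
 0.039]]
side holder 0.52 [375.7, 176.6, 428.3, 234.9] [0.449 0.007 0.02 ] [[0.438, -0.128, 0.001], [0.467, 0.017, 0.025]]
side scrap_tray 0.84 [192.2, 225.5, 307.7, 329.0] [0.593 0.291 0.004] [[0.519, 0.187, 0.001], [0.664, 0.386, 0.024]]
side seat_1 0.52 [374.0, 171.6, 428.5, 236.3] [0.449 0.004 0.02 ] [[0.439, -0.184, 0.005], [0.467, 0.017, 0.026]]
side flux_tin 0.86 [240.9, 174.3, 256.9, 197.8] [0.76  0.135 0.023] [[0.74, 0.11, 0.005], [0.79, 0.156, 0.026]]
side spool_green 0.83 [211.8, 202.4, 233.8, 225.9] [0.739 0.233 0.035] [[0.726, 0.211, 0.003], [0.764, 0.25, 0.038]]
side screwdriver 0.54 [295.4, 307.1, 340.9, 362.0] [0.403 0.306 0.011] [[0.395, 0.231, 0.003], [0.411, 0.348, 0.014]]
```

```bash
python3 - <<'E'
from h import *
a=cv2.imread('pics/top0.png')[90:290,180:440]; a=cv2.resize(a,None,fx=3,fy=3,interpolation=cv2.INTER_CUBIC)
cv2.imwrite('pics/tz.png',a[:600,:780])
b=cv2.imread('pics/side0.png'); cv2.imwrite('pics/sz.png',b)
w=np.load('top.npy').reshape(-1,3); 
m=(w[:,0]>.4)&(w[:,0]<.55)&(w[:,1]>-.28)&(w[:,1]<.06)
for lo,hi in((.01,.03),(.042,.065)):
    q=w[m&(w[:,2]>lo)&(w[:,2]<hi)]; print(lo,len(q),cv2.minAreaRect(q[:,:2].astype(np.float32)*1000))
    if lo>.04:
        for y in np.unique(np.round(q[:,1],2)): s=q[abs(q[:,1]-y)<.005]; print(y,len(s),np.round(s.mean(0),3),np.round(s.min(0),3),np.round(s.max(0),3))
E
```

```text
0.01 462 ((460.11767578125, -103.78923034667969), (43.24509811401367, 242.39657592773438), 3.098172187805176)
0.042 713 ((459.5238952636719, -103.89508056640625), (44.75385284423828, 207.4232940673828), 3.012929677963257)
-0.21 8 [ 0.46  -0.207  0.047] [ 0.445 -0.208  0.043] [ 0.471 -0.205  0.051]
-0.2 49 [ 0.466 -0.199  0.048] [ 0.444 -0.205  0.043] [ 0.487 -0.195  0.054]
-0.19 59 [ 0.464 -0.19   0.048] [ 0.444 -0.194  0.044] [ 0.484 -0.185  0.053]
-0.18 45 [ 0.465 -0.18   0.048] [ 0.444 -0.185  0.043] [ 0.484 -0.175  0.054]
-0.17 18 [ 0.464 -0.173  0.047] [ 0.442 -0.175  0.042] [ 0.484 -0.171  0.05 ]
-0.15 12 [ 0.462 -0.147  0.048] [ 0.442 -0.148  0.043] [ 0.481 -0.145  0.051]
-0.14 51 [ 0.461 -0.14   0.048] [ 0.441 -0.145  0.043] [ 0.481 -0.135  0.057]
-0.13 66 [ 0.461 -0.13   0.048] [ 0.438 -0.135  0.042] [ 0.481 -0.125  0.053]
-0.12 44 [ 0.462 -0.12   0.049] [ 0.439 -0.124  0.042] [ 0.482 -0.115  0.056]
-0.09 35 [ 0.458 -0.089  0.049] [ 0.438 -0.095  0.042] [ 0.481 -0.085  0.054]
-0.08 62 [ 0.459 -0.079  0.048] [ 0.438 -0.084  0.042] [ 0.481 -0.075  0.054]
-0.07 51 [ 0.457 -0.07   0.048] [ 0.436 -0.075  0.042] [ 0.478 -0.065  0.054]
-0.06 33 [ 0.459 -0.062  0.049] [ 0.436 -0.065  0.043] [ 0.478 -0.057  0.054]
-0.04 7 [ 0.453 -0.035  0.047] [ 0.436 -0.036  0.045] [ 0.462 -0.035  0.051]
-0.03 34 [ 0.455 -0.029  0.048] [ 0.435 -0.033  0.042] [ 0.478 -0.025  0.056]
-0.02 59 [ 0.456 -0.02   0.049] [ 0.436 -0.025  0.043] [ 0.475 -0.016  0.054]
-0.01 60 [ 0.455 -0.01   0.048] [ 0.433 -0.014  0.043] [ 0.475 -0.006  0.054]
-0.0 20 [ 0.457 -0.002  0.049] [ 0.433 -0.003  0.045] [ 0.475 -0.     0.053]
```

View pics/tz.png

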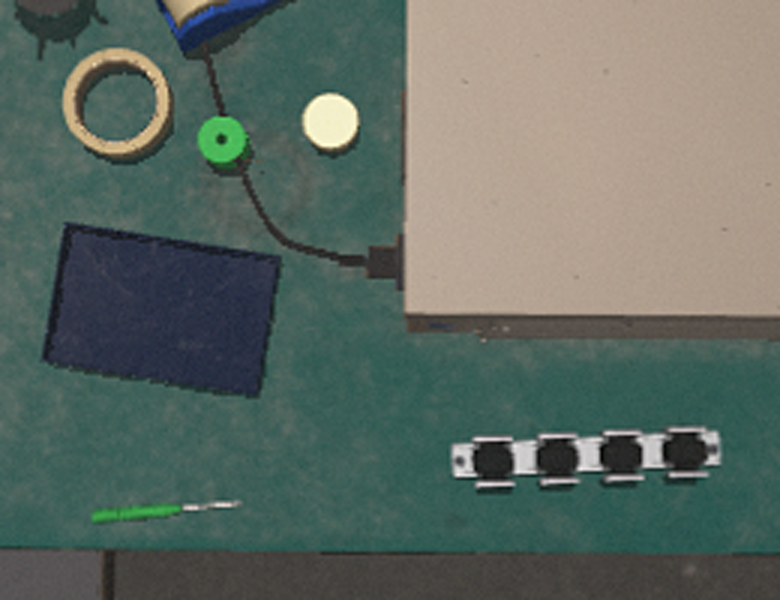

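View pics/sz.png

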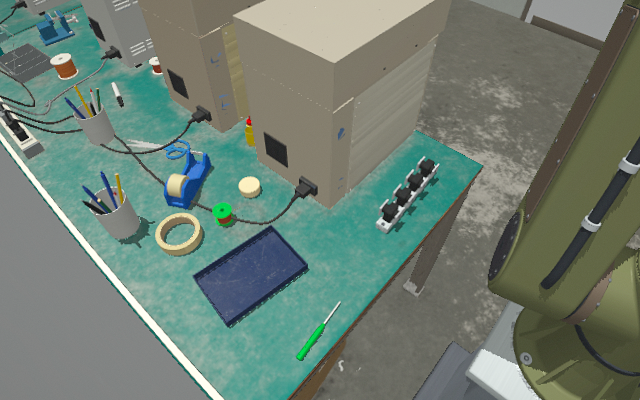

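Top zoom: four buffers at about (492,462), (558,457), (622,454) and (686,450), tray corners (67,223), (280,258), (260,397), (43,361). The side view agrees, and the bench between the two is free. The holder is at (0.460,-0.1035) with yaw 0.054. The tray is at (0.592,0.289) with yaw about -0.16.

Request:
carry_out:
  commands: [-1,30.3,33.5,-8.5,0,0,1.327,-1,30.3,33.5,-8.5,0,0,1.327,-1,30.3,33.5,-8.5,0,0,1.327,-1,30.3,33.5,-8.5,0,0,1.327,-1,30.3,33.5,-8.5,0,0,1.327,-1,30.3,33.5,-8.5,0,0,1.327,-1,30.3,33.5,-8.5,0,0,1.327,-1,30.3,33.5,-8.5,0,0,1.327,-1,30.3,33.5,-8.5,0,0,1.327,-1,30.3,33.5,-8.5,0,0,1.327,-1,30.3,33.5,-8.5,0,0,1.327,-1,30.3,33.5,-8.5,0,0,1.327]
  force: 20

```text
time_s: 1.7
ee_pos: [0.467, -0.1862, 0.1192]
eef_rot: [-3.14, 0.001, 0.064]
force: [-0.3, -0.8, 0.2]
grip_width: 0.0939
```

Request:
carry_out:
  commands: [-1,-0.2,-0.4,0,0,0,-0.01,-1,-0.2,-0.4,-3,0,0,-0.01,-1,-0.2,-0.4,-6,0,0,-0.01,-1,-0.2,-0.4,-8.5,0,0,-0.01,-1,-0.2,-0.4,-9.7,0,0,-0.01,-1,-0.2,-0.4,-9.7,0,0,-0.01,-0.5,-0.2,-0.4,-9.7,0,0,-0.01,-0.2,-0.2,-0.4,-9.7,0,0,-0.01,-0.1,-0.2,-0.4,-9.7,0,0,-0.01]

```text
time_s: 2.45
ee_pos: [0.4655, -0.1909, 0.0235]
eef_rot: [-3.141, -0.001, 0.053]
force: [0.5, -0.0, -0.7]
grip_width: 0.0772
```

```bash
python3 - <<'E'
from h import *
for n in('top','side'):
    p,d=viewer.camera(n); cv2.imwrite(f'pics/{n}1.png',p)
a=cv2.imread('pics/side1.png')[130:270,320:520]; cv2.imwrite('pics/s1z.png',cv2.resize(a,None,fx=4,fy=4,interpolation=cv2.INTER_CUBIC))
o=ctrl.get_obs();print(o['ee_pos'],o['eef_rot'],o['grip_width'],o['force'])
E
```

```text
[ 0.46539359 -0.19055343  0.02322814] [-3.14114635e+00 -8.79696797e-04  5.34129824e-02] 0.06938504462082183 [ 0.04405408 -0.31873326  0.35203081]
```

View pics/s1z.png

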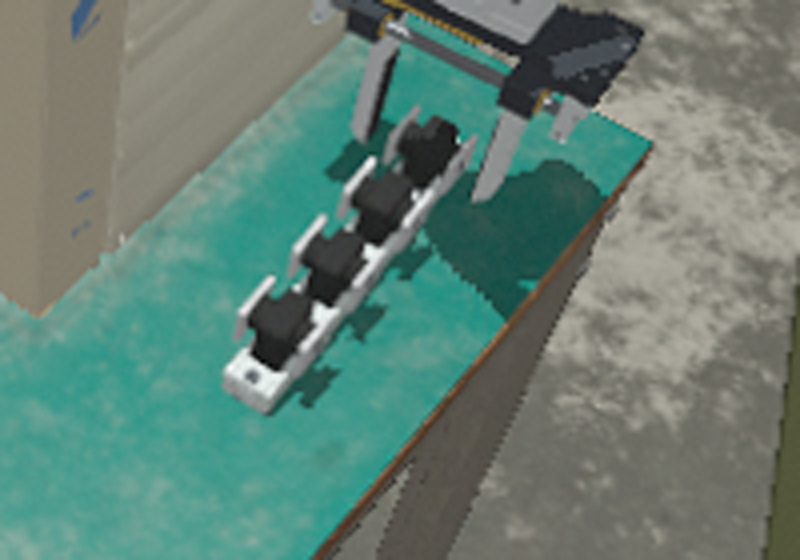

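The jaws straddle buffer 1 (px ~(430,150) in the crop) with clearance on both sides. I'll squeeze at 20 N.

Request:
carry_out:
  commands: [0,0,0,0,0,0,0,0,0,0,0,0,0,0,0,0,0,0,0,0,0,0,0,0,0,0,0,0,0.2,0,0,0,0,0,0,0.4,0,0,0,0,0,0,0.6,0,0,0,0,0,0,1,0,0,0,0,0,0,1,0,0,0,0,0,0,1,0,0,0,0,0,0]
  force: 20

```text
time_s: 3.38
ee_pos: [0.4654, -0.1906, 0.0233]
eef_rot: [-3.141, -0.001, 0.053]
force: [-3.4, 0.2, 5.1]
grip_width: 0.0335
```

Width 33.5 mm, so buffer 1 is soft. Lift it.

Request:
carry_out:
  commands: [1,0,0,1.5,0,0,0,1,0,0,5,0,0,0,1,0,0,9,0,0,0,1,0,3,9,0,0,0,1,-0.5,7,9,0,0,0,1,-1,11,9,0,0,0,1,-1,15,9,0,0,0,1,-1,19,9,0,0,0,1,-1,23,9,0,0,0,1,-1,27,9,0,0,0,1,-1,31,9,0,0,0,1,-1,36,9,0,0,0]

```text
time_s: 4.38
ee_pos: [0.455, 0.1631, 0.1133]
eef_rot: [-3.141, -0.001, 0.053]
force: [1.2, -0.9, -1.2]
grip_width: 0.0337
```

Request:
carry_out:
  commands: [1,2,4,0,0,0,-0.05,1,5,8,0,0,0,-0.1,1,8,11,0,0,0,-0.15,1,11,14,0,0,0,-0.216,1,14.4,17,0,0,0,-0.216,1,14.4,17,0,0,0,-0.216,1,14.4,17,0,0,0,-0.216,1,14.4,17,-4,0,0,-0.216,1,14.4,17,-6,0,0,-0.216,1,14.4,17,-6,0,0,-0.216]

```text
time_s: 5.22
ee_pos: [0.5963, 0.3315, 0.0477]
eef_rot: [3.137, 0.006, -0.163]
force: [0.3, -0.3, -2.0]
grip_width: 0.0334
```

```bash
python3 - <<'E'
from h import *
p,d=viewer.camera('side'); 
a=p[170:350,160:400]; cv2.imwrite('pics/s2z.png',cv2.resize(a,None,fx=3,fy=3,interpolation=cv2.INTER_CUBIC))
o=ctrl.get_obs();print(o['ee_pos'],o['eef_rot'],o['grip_width'],o['force'])
E
```

```text
[0.59756497 0.33215163 0.05106532] [ 3.13958668e+00  2.53312938e-03 -1.62942827e-01] 0.0335873638321667 [-0.34775243 -0.50734475 -0.39722395]
```

View pics/s2z.png

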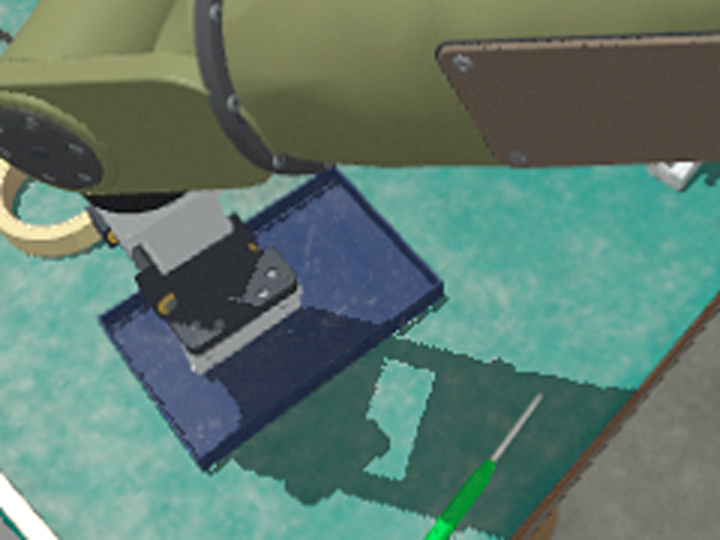

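The gripper (about (230,310)) is over the tray's +y half. The buffer hides behind the fingers but shows in the shadow at about (375,435). Lower it.

Request:
carry_out:
  commands: [1,0,0,-1.5,0,0,0,1,0,0,-2.8,0,0,0,1,0,0,-3.4,0,0,0,1,0,0,-3.7,0,0,0,1,0,0,-3.8,0,0,0,1,0,0,-3.8,0,0,0,1,0,0,-3.8,0,0,0]

```text
time_s: 5.85
ee_pos: [0.5979, 0.3323, 0.0139]
eef_rot: [3.14, 0.002, -0.163]
force: [0.2, -0.4, -1.1]
grip_width: 0.0337
```

Request:
carry_out:
  commands: [1,0,0,-0.1,0,0,0,1,0,0,-0.2,0,0,0,1,0,0,-0.25,0,0,0,1,0,0,-0.25,0,0,0]

```text
time_s: 6.18
ee_pos: [0.598, 0.3323, 0.0115]
eef_rot: [3.14, 0.001, -0.163]
force: [-0.2, -0.5, -0.5]
grip_width: 0.0336
```

Request:
carry_out:
  commands: [1,0,0,-0.1,0,0,0,1,0,0,-0.1,0,0,0,0.15,0,0,-0.1,0,0,0,0,0,0,-0.1,0,0,0,-0.35,0,0,-0.1,0,0,0,-0.35,0,0,-0.1,0,0,0,-0.35,0,0,-0.1,0,0,0,-0.35,0,0,-0.1,0,0,0,-0.35,0,0,-0.1,0,0,0]

```text
time_s: 6.93
ee_pos: [0.598, 0.3324, 0.0104]
eef_rot: [3.14, 0.002, -0.163]
force: [-0.4, -0.3, 0.2]
grip_width: 0.0635
```

Request:
carry_out:
  commands: [-0.35,0,0,2,0,0,0,-0.35,0,0,6,0,0,0,-1,0,0,10,0,0,0,-1,-3,-3,10,0,0,0.05,-1,-6,-6,10,0,0,0.1,-1,-9,-9,10,0,0,0.15,-1,-12,-12,10,0,0,0.216,-1,-14,-16,10,0,0,0.216,-1,-14,-20,10,0,0,0.216,-1,-14,-24,10,0,0,0.216,-1,-14,-28,10,0,0,0.216,-1,-14,-32,10,0,0,0.216]

```text
time_s: 7.93
ee_pos: [0.4576, 0.0105, 0.1108]
eef_rot: [3.14, 0.001, 0.053]
force: [0.5, -0.2, 0.3]
grip_width: 0.0941
```

```bash
python3 - <<'E'
from h import *
p,d=viewer.camera('side'); 
a=p[170:350,160:400]; cv2.imwrite('pics/s3z.png',cv2.resize(a,None,fx=3,fy=3,interpolation=cv2.INTER_CUBIC))
o=ctrl.get_obs();print(o['ee_pos'],o['eef_rot'],o['grip_width'])
E
```

```text
[0.45771881 0.0050781  0.11074038] [3.13893028e+00 8.57318078e-04 4.98704385e-02] 0.0942595213345343
```

View pics/s3z.png

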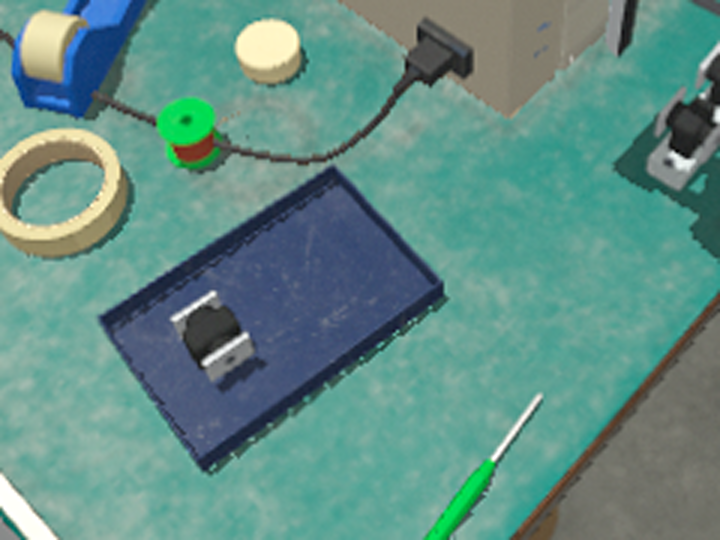

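The first buffer stands upright in the tray at about (215,340), and the bystanders are untouched. Seat 4 is nearest, so I'll test that next.

Request:
carry_out:
  commands: [-1,-0.25,-2.2,0,0,0,0.003,-1,-0.25,-2.2,0,0,0,0.003,-1,-0.25,-2.2,-3,0,0,0.003,-1,-0.25,-2.2,-6,0,0,0.003,-1,-0.25,-2.2,-8,0,0,0.003,-1,-0.25,-2.2,-8.7,0,0,0.003,-0.5,-0.25,-2.2,-8.7,0,0,0.003,-0.2,-0.25,-2.2,-8.7,0,0,0.003]

```text
time_s: 8.65
ee_pos: [0.4557, -0.0166, 0.0245]
eef_rot: [3.139, 0.0, 0.053]
force: [0.1, -0.5, 1.5]
grip_width: 0.0841
```

Request:
carry_out:
  commands: [0,0,0,0,0,0,0,0,0,0,0,0,0,0,0,0,0,0,0,0,0,0,0,0,0,0,0,0,0,0,0,0,0,0,0,0.2,0,0,0,0,0,0,0.4,0,0,0,0,0,0,0.6,0,0,0,0,0,0,1,0,0,0,0,0,0,1,0,0,0,0,0,0,1,0,0,0,0,0,0]
  force: 20

```text
time_s: 9.57
ee_pos: [0.4556, -0.0167, 0.0247]
eef_rot: [3.139, 0.001, 0.053]
force: [-3.0, -0.4, 5.9]
grip_width: 0.0423
```

Width 42.3 mm, so buffer 4 is firm. Open and slide along to seat 3; the open fingers clear the plates by about 25 mm on each side.

Request:
carry_out:
  commands: [0,0,0,0,0,0,0,-0.5,0,0,0,0,0,0,-1,0,0,0,0,0,0,-1,0,0,0,0,0,0,-1,0,0,0,0,0,0,-1,0,0,0,0,0,0,-1,0,0,0,0,0,0,-1,0.1,-2,0,0,0,0,-1,0.2,-4,0,0,0,0,-1,0.3,-5.8,0,0,0,0,-1,0.3,-5.8,0,0,0,0,-1,0.3,-5.8,0,0,0,0]

```text
time_s: 10.57
ee_pos: [0.4585, -0.0749, 0.0247]
eef_rot: [3.139, 0.001, 0.052]
force: [0.4, 0.4, 0.1]
grip_width: 0.0943
```

Request:
carry_out:
  commands: [-0.3,0,0,-0.1,0,0,0,0,0,0,-0.1,0,0,0,0,0,0,-0.1,0,0,0,0,0,0,-0.1,0,0,0,0,0,0,-0.1,0,0,0,0,0,0,-0.1,0,0,0,0.2,0,0,-0.1,0,0,0,0.4,0,0,-0.1,0,0,0,0.6,0,0,-0.1,0,0,0,1,0,0,-0.1,0,0,0,1,0,0,-0.1,0,0,0,1,0,0,-0.1,0,0,0]
  force: 20

```text
time_s: 11.57
ee_pos: [0.4585, -0.0749, 0.0238]
eef_rot: [3.139, 0.001, 0.052]
force: [-0.3, 1.4, 3.9]
grip_width: 0.0335
```

Width 33.5 mm, so buffer 3 is soft. Carry it to the tray.

Request:
carry_out:
  commands: [1,0,0,1.5,0,0,0,1,0,0,5,0,0,0,1,0,0,9,0,0,0,1,0,3,9,0,0,0,1,-0.3,7,9,0,0,0,1,-0.3,11,9,0,0,0,1,-0.3,15,9,0,0,0,1,-0.3,19,9,0,0,0,1,0,23,9,0,0,0,1,3,26,9,0,0,-0.05,1,6,29,9,0,0,-0.1,1,9,32,9,0,0,-0.15]

```text
time_s: 12.57
ee_pos: [0.5476, 0.2454, 0.1136]
eef_rot: [3.139, 0.001, -0.1]
force: [1.1, -0.4, -0.9]
grip_width: 0.0339
```

Request:
carry_out:
  commands: [1,3.7,0,0,0,0,-0.063,1,3.7,0,0,0,0,-0.063,1,3.7,0,-3,0,0,-0.063,1,3.7,0,-6,0,0,-0.063,1,3.7,0,-8,0,0,-0.063,1,3.7,0,-9,0,0,-0.063,1,3.7,0,-9.5,0,0,-0.063,1,3.7,0,-9.7,0,0,-0.063,1,3.7,0,-9.7,0,0,-0.063,1,3.7,0,-9.7,0,0,-0.063]

```text
time_s: 13.4
ee_pos: [0.5853, 0.2456, 0.018]
eef_rot: [3.14, -0.001, -0.163]
force: [-0.1, -0.4, -1.7]
grip_width: 0.0333
```

Request:
carry_out:
  commands: [1,0,0,-0.3,0,0,0,1,0,0,-0.5,0,0,0,1,0,0,-0.65,0,0,0,1,0,0,-0.7,0,0,0,1,0,0,-0.7,0,0,0,0.15,0,0,-0.7,0,0,0,0,0,0,-0.7,0,0,0,-0.35,0,0,-0.7,0,0,0,-0.35,0,0,-0.7,0,0,0,-0.35,0,0,-0.7,0,0,0,-0.35,0,0,-0.7,0,0,0,-0.35,0,0,-0.7,0,0,0]

```text
time_s: 14.4
ee_pos: [0.5852, 0.2456, 0.0108]
eef_rot: [3.14, -0.001, -0.163]
force: [0.7, -0.1, -0.3]
grip_width: 0.0634
```

Request:
carry_out:
  commands: [-0.35,0,0,2,0,0,0,-0.35,0,0,6,0,0,0,-1,0,0,10,0,0,0,-1,-3,-1,10,0,0,0.05,-1,-6,-3,10,0,0,0.1,-1,-9,-6,10,0,0,0.15,-1,-12,-9,10,0,0,0.216,-1,-12.5,-13,10,0,0,0.216,-1,-12.5,-17,10,0,0,0.216,-1,-12.5,-21,10,0,0,0.216,-1,-12.5,-25,10,0,0,0.216,-1,-12.5,-29,10,0,0,0.216]

```text
time_s: 15.4
ee_pos: [0.4599, -0.0462, 0.1112]
eef_rot: [3.14, -0.002, 0.053]
force: [0.6, -0.3, -0.5]
grip_width: 0.0939
```

Now I'll squeeze seat 2 (0.4616,-0.1325) to confirm it's firm.

Request:
carry_out:
  commands: [-1,0.2,-4,0,0,0,0,-1,0.2,-8.6,0,0,0,0,-1,0.2,-8.6,0,0,0,0,-1,0.2,-8.6,-3,0,0,0,-1,0.2,-8.6,-6,0,0,0,-1,0.2,-8.6,-8,0,0,0,-1,0.2,-8.6,-8.8,0,0,0,-0.5,0.2,-8.6,-8.8,0,0,0,-0.2,0.2,-8.6,-8.8,0,0,0]

```text
time_s: 16.15
ee_pos: [0.4623, -0.1322, 0.0239]
eef_rot: [3.139, -0.002, 0.054]
force: [-0.3, 0.7, 0.6]
grip_width: 0.0842
```

Request:
carry_out:
  commands: [0,0,0,0,0,0,0,0,0,0,0,0,0,0,0,0,0,0,0,0,0,0,0,0,0,0,0,0,0,0,0,0,0,0,0,0.2,0,0,0,0,0,0,0.4,0,0,0,0,0,0,0.6,0,0,0,0,0,0,1,0,0,0,0,0,0,1,0,0,0,0,0,0,1,0,0,0,0,0,0]
  force: 20

```text
time_s: 17.07
ee_pos: [0.4619, -0.1322, 0.0241]
eef_rot: [3.14, -0.001, 0.054]
force: [-5.1, -0.8, 6.8]
grip_width: 0.0423
```

Request:
carry_out:
  commands: [0,0,0,0,0,0,0,-0.5,0,0,0,0,0,0,-1,0,0,0,0,0,0,-1,0,0,0,0,0,0,-1,0,0,0,0,0,0,-1,0,0,0,0,0,0,-1,0,0,0,0,0,0,-1,0,0,3,0,0,0,-1,0,0,7,0,0,0,-1,0,0,11,0,0,0,-1,0,0,15,0,0,0,-1,-1,-3,18,0,0,0]

```text
time_s: 18.07
ee_pos: [0.4535, -0.1588, 0.2065]
eef_rot: [3.139, -0.005, 0.057]
force: [0.6, -0.9, 0.8]
grip_width: 0.094
```

Request:
carry_out:
  commands: [-1,-3,-4,2,0,0,0,-1,-6,-8,2,0,0,0,-1,-9,-12,2,0,0,0,-1,-12,-16,2,0,0,0,-1,-12,-20,2,0,0,0,-1,-12,-20,2,0,0,0,-1,-12,-20,2,0,0,0,-1,-12,-20,2,0,0,0]

```text
time_s: 18.73
ee_pos: [0.3328, -0.3596, 0.2261]
eef_rot: [3.139, -0.004, 0.054]
force: [-0.2, 0.1, 0.8]
grip_width: 0.0937
```

```bash
python3 - <<'E'
from h import *
P=[]
for n,s in(('side',np.s_[130:350,160:460]),('top',np.s_[100:290,180:440])):
    p,d=viewer.camera(n); a=p[s]; P.append(cv2.resize(a,(400,int(a.shape[0]*400/a.shape[1])),interpolation=cv2.INTER_CUBIC))
    w=cloud(n,d).reshape(-1,3)
    for nm,c in(('s1',(.4647,-.1904)),('s2',(.4616,-.1325)),('s3',(.4584,-.0746)),('s4',(.4553,-.0167)),('A',(.598,.332)),('B',(.585,.2456))):
        q=w[(np.hypot(w[:,0]-c[0],w[:,1]-c[1])<.03)]; t=q[q[:,2]>(.03 if 's' in nm else .026)]
        if len(t): print(n,nm,len(t),np.round(np.percentile(t,[2,50,98],axis=0),3).tolist())
    for t in('flux_tin','spool_green','screwdriver'):
        r=nets.silhouettes(n,t); print(n,t,[(round(x['confidence'],2),[round(e) for e in x['extent']]) for x in r[:2]])
h=max(x.shape[0] for x in P); cv2.imwrite('pics/end.png',np.hstack([np.pad(x,((0,h-x.shape[0]),(0,0),(0,0))) for x in P]))
print(ctrl.get_obs()['ee_pos'])
E
```

```text
side s2 253 [[0.441, -0.148, 0.031], [0.46, -0.126, 0.048], [0.483, -0.115, 0.053]]
side s4 322 [[0.434, -0.034, 0.032], [0.453, -0.012, 0.049], [0.477, 0.0, 0.054]]
side A 373 [[0.575, 0.316, 0.027], [0.594, 0.333, 0.037], [0.619, 0.35, 0.041]]
side B 354 [[0.562, 0.227, 0.027], [0.583, 0.246, 0.038], [0.608, 0.263, 0.041]]
side flux_tin [(0.73, [239, 174, 259, 201])]
side spool_green [(0.87, [212, 202, 235, 227])]
side screwdriver [(0.6, [297, 322, 324, 360])]
top s2 194 [[0.441, -0.148, 0.033], [0.463, -0.131, 0.048], [0.484, -0.115, 0.053]]
top s4 200 [[0.435, -0.035, 0.037], [0.457, -0.017, 0.048], [0.478, -0.001, 0.053]]
top A 188 [[0.577, 0.314, 0.028], [0.599, 0.33, 0.037], [0.621, 0.349, 0.042]]
top B 184 [[0.564, 0.227, 0.029], [0.586, 0.244, 0.037], [0.608, 0.262, 0.041]]
top flux_tin [(0.66, [280, 119, 300, 141]), (0.31, [333, 234, 422, 248])]
top spool_green [(0.71, [247, 128, 261, 145])]
top screwdriver [(0.55, [210, 256, 255, 264])]
[ 0.33383778 -0.35829347  0.22661875]
```

View pics/end.png

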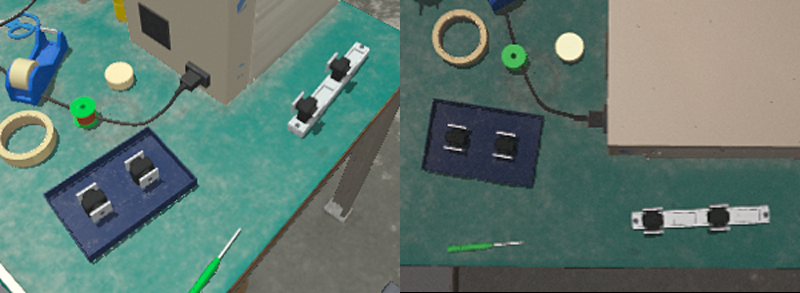

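Both soft buffers stand upright in the tray (left view at about (95,200) and (143,170)). The firm ones sit in nests 2 and 4, at the same height as at the start. The bystanders haven't moved and the arm is clear, so I'm handing in.

```bash
python3 -c "
from station import ticket; print(ticket.hand_in())"
```

```text
the job is handed in; nothing more can be done
None
```

I found the two soft buffers, in nests 1 and 3, set both upright in the blue tray, and handed the job in at about 19 s. `hand_in()` gave no verdict.

- **Squeeze test at 20 N:** nests 1 and 3 closed to 33.5 mm, about 10.5 mm of give, so they are soft. Nests 2 and 4 closed to 42.3 mm, about 1.7 mm of give, so they are firm. All four were tested, and no squeeze was set above 20 N.
- **Soft buffers:** in the last pictures and depth readings both stand upright on the tray floor, at about (0.598, 0.332) and (0.585, 0.245). Their tops are about 38 mm above the bench.
- **Firm buffers:** both are still in their nests at their starting height, and their positions match the nest centres to within about 2 mm.
- **Other things:** in the last pictures the tin and green spool are where they started and the screwdriver looks unmoved. The arm is clear of everything.
- **Disagreement:** the screwdriver's detected outline differed between pictures (left edge 295 then 297, right edge 341 then 324 in the side view). I took that as the detector seeing only part of it. No other check failed.

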